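# Swing a tube rack into line on a shaker plate

### The arm

A 7-joint arm with a two-finger parallel gripper is mounted at the origin on a cart in front of the work surface, level with it; the furniture and walls round the work are solid. World frame = base frame: x ahead of the robot, y to its left, z up, the work surface at z = 0. Lengths are in m, angles in rad, forces in N, time in s.
With the tool pointing down it reaches from about 0.35 to 0.9 m from the base axis. Payload 19.9 kg.
Tool frame: the origin (TCP) lies between the finger pads; the fingertips stand 19 mm ahead of it and the grasp point (between the pads) is the TCP; z points along the fingers, y is the line along which they close (so a half turn about z gives the same grasp; the last joint's range is limited). The gripper opens to 94 mm and grips with 3 to 60 N. Pads are 16 mm wide; open, the fingers measure 119 mm over their backs; the gripper's body (75 mm by 177 mm) begins 78 mm behind the grasp point.
Start: joints at [-1.298, 0.417, -0.01, 1.614, 0.005, 1.111, -0.053], TCP at [0.194, 0.594, 0.224] pointing down, gripper open.
Joint ranges: [-2.81, 2.81], [-0.39, 2.02], [-1.27, 1.25], [0.06, 2.57], [-1.19, 4.33], [0.19, 2], [-2.82, 2.82]. Speed limits (rad/s): [1.89, 1.89, 2.39, 2.39, 3.01, 3.01, 3.01].

### API

Orientations are given as a 3x3 rotation matrix whose columns are the frame's x, y, z axes.
In Python, from rig import robot gives the robot as it stands. Calls block until the motion is done:
- robot.move_ptp(position, orientation): joint-space move of the TCP to a pose.
- robot.move_linear(position, velocity=0.15, frame=None, threshold=None): straight line of the TCP; frame=None keeps the orientation; velocity is the mean speed in m/s. With threshold (N) it stops when the force on the tool has changed by that much, and returns True; else False.
- robot.goto_joints(angles): joint-space move.
- robot.gripper_to(opening): finger opening in m; the grip force is fixed at half the most; returns when the fingers have stopped.
- robot.pause(seconds).
- robot.ik(position, orientation): joint angles nearest the present ones, or None.
- robot.get_state(): the state.
- robot.grab_frame(name): name is "scene" or "top"; returns the picture (384x512x3 uint8, red, green, blue); there is no depth.
- robot.camera_info(name): a dict with "fx", "fy", "cx", "cy" (pixels), "rvec" (rotation vector, rad) and "tvec" (3), from world to camera coordinates, as OpenCV has them. Camera axes: x right, y down, z forward; pixel columns grow to the right and rows downward; lengths in m; the calibration is good to about 2 mm. A picture is of the moment at which its call begins. camera_info takes no time and is no camera call.
A pose or a line that the arm cannot do raises robot.PlanningError and nothing moves.
- robot.sign_off(): hands the job in; it is judged then, once.
The state is a dict: "time": time; "qpos": joint angles; "joint_vel": joint speeds; "effort": joint torques, N m; "ee_pos": TCP position; "tool_rot": TCP orientation; "force": force on the tool from outside, world axes, zero at the start; "moment": the same for the moment, N m; "opening": finger opening in m; "grasp_force": force on a finger pad.
Only numpy, scipy, OpenCV 4.12 (cv2) and the standard library are available. Lean on these libraries where they do the work, as an engineer would, in place of code of your own. Each camera call takes 0.05 s, during which the arm holds its last target. There are 200 camera calls.

### The job

Dock the tube rack that stands askew on the shaker's plate: slide it, flat on the plate, until its end butts against the upright steel post, then, keeping that end against the post, swing the other end round until the rack lies flush along the two back stops and the sprung catch has snapped out in front of it. Be gentle with the post, stops and catch (in all below 25 N), keep the rack standing flat, and leave the other things on the bench alone.

Things in the scene. Friction and masses are not known exactly. Their poses are not given: they have to be found in the camera images.
- dock: Low shaker fixed to the bench: white body, aluminium plate 316 x 216 mm, its surface 45 mm above the bench (plate spans dock x -158 to 158, y -160 to 56 mm). Origin on the bench under the middle of the dock; z up, x along the docked rack towards the post (roughly the robot's right), y towards the back stops (roughly away from the robot).
- fittings: Post, back stops and catch, on the plate; origin and axes as the dock's. Two aluminium stops, 36 mm long, 32 mm high, centred at x = 15 and 80, front faces at y = 29 mm + s. Catch housing (dark steel): x -155 to -119, y -60 to -22 mm + s, 33 mm high. s, the same for both: -5 to +5 mm, clamped, unreported. The rack may press on all these with at most 25 N in all (contact forces added up).
- post: Upright steel stop post, 16 mm diameter, 45 mm high, clamped in a short slot in the plate. Origin: the slot's middle, dock x = 120, y = 8 mm; the post's own axis stands up to 5 mm to either side of it along dock x, differently each time, unreported (find it by touch). The rack's end face meets it; the rack's back corner goes into the gap (8 to 18 mm) between post and stop line.
- catch (a joint): Sprung steel tongue sliding along dock x, 4 to 26 mm above plate. 0 = out (tip at dock x -103), 0.018 m = fully in. Overlaps the docked rack's end by 4 to 14 mm. Spring 2.4 N at 0, 5.4 N at 10 mm. Robot side: ramp (x -113, y -58 to x -103, y -37 mm, + s as the stops); the rack's end, swung to +y, wedges it in; flat holding face 3 mm in front of the docked rack: behind it, it snaps out.
- rack: Tube rack, white-capped tubes fixed in it, 225 mm long (x), 57 mm wide (y -28 to +29 mm), walls 33 mm high, caps to 52 mm, about 0.2 kg. Origin: centre of underside. Docked: within 5 mm of dock x = 0, y = 0, by post and stops, x along dock x. Starts with its end away from the post turned 25 to 38 degrees to the robot. Pinch it across from above; docked, x = -95 to -10 mm is clear on both sides.
- bottle_near: White-capped lab bottle, 66 mm across, 106 mm high, standing on the bench to the right; leave alone. Origin under its centre.
- tape: Roll of tape, 68 mm across, 19 mm high, lying on the bench to the right; leave alone.
- marker: Black marker pen, 137 x 12 mm, lying on the bench beyond the shaker; leave alone.
- cap: Loose round screw cap, 22 mm across, 14 mm high, lying on the front corner of the plate on the post's side; leave alone. Origin under its centre.
There are look-alikes about, which are no part of the job. Leave any yellow look-alike of the rack alone.

How it is judged:
On the way, in this order (a step that is already met when the one before it is completed fails the run):
1. the rack, still askew by at least 0.2 rad, presses with its end against the post (contact force between rack and post above 0.5 N and angle between the x axis of rack and the x axis of dock, either way round above 0.2 rad), for 0.2 s.
2. the rack, swung to within 0.08 rad of the dock's line, still has its end against the post (contact force between rack and post above 0.3 N and angle between the x axis of rack and the x axis of dock, either way round below 0.08 rad), for 0.1 s.
At the end, for the whole second after the job is handed in: The rack stands flat on the plate, in line with the dock within 0.03 rad, its origin within 8 mm of the dock's along and across (post and stops are set differently each time), the catch sprung out in front of it (less than 3 mm pushed in), at rest (angle between the x axis of rack and the x axis of dock, either way round below 0.03 rad and x of rack in the frame of dock between -0.009 and 0.008 m and y of rack in the frame of dock between -0.009 and 0.008 m and z of rack in the frame of dock below 0.049 m and angle between rack's own z axis and vertical below 0.05 rad and value of joint catch below 0.003 m and linear speed of rack below 0.01 m/s); the robot touches nothing.
It fails at once if the rack is pressed on the post, stops and catch with more than 25 N in all (contact force between rack and fittings above 25 N).
It fails at once if the rack is lifted off the plate by more than 12 mm (z of rack in the frame of dock above 0.057 m).
It fails at once if the rack is tipped by more than 0.2 rad (angle between rack's own z axis and vertical above 0.2 rad).
It fails at once if the robot strikes the shaker with more than 25 N (contact force between any of the fingers, the arm and dock above 25 N).
It fails at once if the bottle, tape, marker or cap is moved by more than 30 mm (distance of any of bottle_near, tape, marker, cap from where it was at the start of the episode above 0.03 m).
It also fails if it takes over 72 s, if anything falls off the work surface, if the arm or the gripper's body presses on something with over 40 N, if the wrist force passes 120 N, or if a joint passes its speed limit or range.

## Working session

There is one attempt and no reset: what is moved stays moved. The work goes in short steps, each a Python script; the robot and the scene stay as the last script left them, time stands still between calls to the robot, and variables do not carry over. Pictures are saved under pics/ and viewed, at most 10 in all, crops included, and the job is handed in when it is done.

```bash
mkdir -p pics; ls; python3 - <<'E'
from rig import robot
import cv2
for n in("scene","top"):
    im=robot.grab_frame(n); cv2.imwrite(f"pics/{n}0.png",im[:,:,::-1]); print(n,robot.camera_info(n))
s=robot.get_state(); print(s)
E
```

```text
pics
scene {'fx': 413.11858554141287, 'fy': 413.11858554141287, 'cx': 251.85320344415888, 'cy': 192.18229643889, 'rvec': array([ 2.03634642, -0.84833171,  0.47239599]), 'tvec': array([-0.37971472,  0.30070087,  0.72163819])}
top {'fx': 354.3086374237047, 'fy': 354.3086374237047, 'cx': 256.45092269953545, 'cy': 189.0464728848361, 'rvec': array([ 2.12745651, -2.16509012,  0.09622757]), 'tvec': array([0.04022843, 0.58115916, 0.99341708])}
{'time': 0.1, 'qpos': array([-1.29748956,  0.41790223, -0.01029164,  1.61412139,  0.00472023,
        1.11068372, -0.05298653]), 'joint_vel': array([-0.000411  , -0.00333829, -0.00082284,  0.0007809 , -0.00022251,
        0.0011824 , -0.00071719]), 'effort': array([ 7.57602957e-04, -8.52578044e+01,  6.40054867e-01, -4.26697540e+01,
       -4.88175137e-02,  1.63922174e-02,  1.14543291e-04]), 'ee_pos': array([0.19344261, 0.59397478, 0.2238923 ]), 'tool_rot': array([[-9.50862465e-01,  3.09613498e-01, -2.33704212e-04],
       [ 3.09613567e-01,  9.50861873e-01, -1.06655473e-03],
       [-1.07999316e-04, -1.08650485e-03, -9.99999404e-01]]), 'force': array([ 0.71758815,  0.2381394 , -0.62671206]), 'moment': array([ 0.04146427,  0.0111454 , -0.0445449 ]), 'grasp_force': 0.0, 'opening': 0.09404896839541352}
```

View pics/scene0.png

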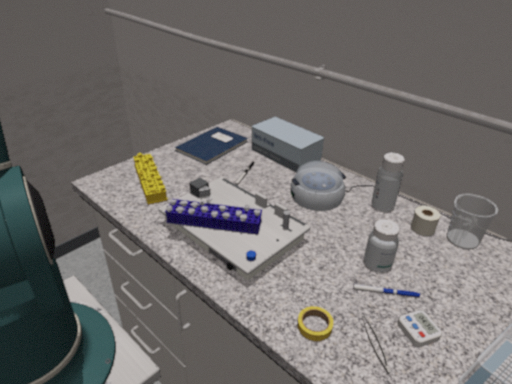

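View pics/top0.png

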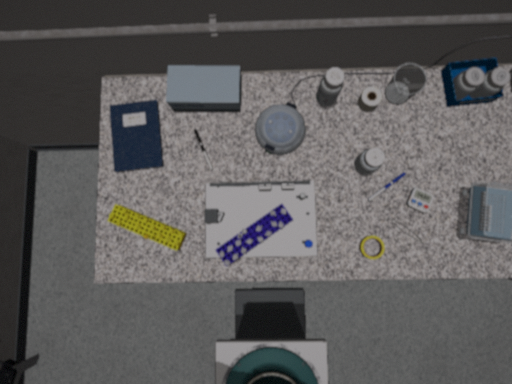

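The top view shows two candidates. The yellow rack at (147,227) is on the bench and is the look-alike to leave alone. The blue rack with white caps at (255,234) is askew on the shaker plate, with the loose cap at (308,243), so it's the one meant. I'll confirm with an enlarged crop and measure it.

```bash
cat > h.py <<'E'
import numpy as np, cv2
from rig import robot
def cam(n):
    c=robot.camera_info(n); K=np.array([[c['fx'],0,c['cx']],[0,c['fy'],c['cy']],[0,0,1]])
    return K,cv2.Rodrigues(c['rvec'])[0],c['tvec']
def ray(n,uv,z):
    K,R,t=cam(n); uv=np.atleast_2d(uv).astype(float)
    d=(R.T@np.linalg.inv(K)@np.c_[uv,np.ones(len(uv))].T).T; o=-R.T@t
    return o+d*((z-o[2])/d[:,2])[:,None]
def proj(n,P):
    K,R,t=cam(n); p=(K@(R@np.atleast_2d(P).T+t[:,None])).T; return p[:,:2]/p[:,2:]
E
python3 - <<'E'
from h import *
im=cv2.imread("pics/top0.png")
c=im[175:267,195:325]; cv2.imwrite("pics/crop.png",cv2.resize(c,None,fx=6,fy=6,interpolation=cv2.INTER_CUBIC))
hsv=cv2.cvtColor(im,cv2.COLOR_BGR2HSV)
b=((hsv[...,0]>105)&(hsv[...,0]<140)&(hsv[...,1]>110)).astype(np.uint8); b[:180]=0;b[265:]=0;b[:,:200]=0;b[:,325:]=0
n,l,st,ce=cv2.connectedComponentsWithStats(b)
for i in range(1,n):
    if st[i,4]>15: print(st[i],ce[i])
i=1+np.argmax(st[1:,4])
m=cv2.morphologyEx((l==i).astype(np.uint8),cv2.MORPH_CLOSE,np.ones((5,5)))
r=cv2.minAreaRect(np.argwhere(m)[:,::-1].astype(np.float32)); bx=cv2.boxPoints(r);print(r,bx)
print(ray("top",bx,.078).round(4), ray("top",r[0],.078))
print("plate corners guess",ray("top",[[207,184],[314,182],[316,257],[207,257]],.045).round(3))
print(hsv[190,230:260:10],hsv[210,290])
E
```

```text
[217 205  75  58 908] [254.94713656 233.18502203]
[305 240   7   7  37] [308.13513514 243.2972973 ]
((253.93292236328125, 234.5469970703125), (18.678485870361328, 79.38358306884766), 55.00798034667969) [[216.06044 249.65775]
 [281.094   204.13425]
 [291.80542 219.43625]
 [226.77185 264.95975]]
[[ 0.4119  0.1419  0.078 ]
 [ 0.5334 -0.0386  0.078 ]
 [ 0.4908 -0.0669  0.078 ]
 [ 0.3704  0.1128  0.078 ]] [[0.45125836 0.03769279 0.078     ]]
plate corners guess [[ 0.598  0.173  0.045]
 [ 0.598 -0.136  0.045]
 [ 0.386 -0.134  0.045]
 [ 0.39   0.172  0.045]]
[[170   5 157]
 [150   3 156]
 [150   3 157]] [165   3 157]
```

View pics/crop.png

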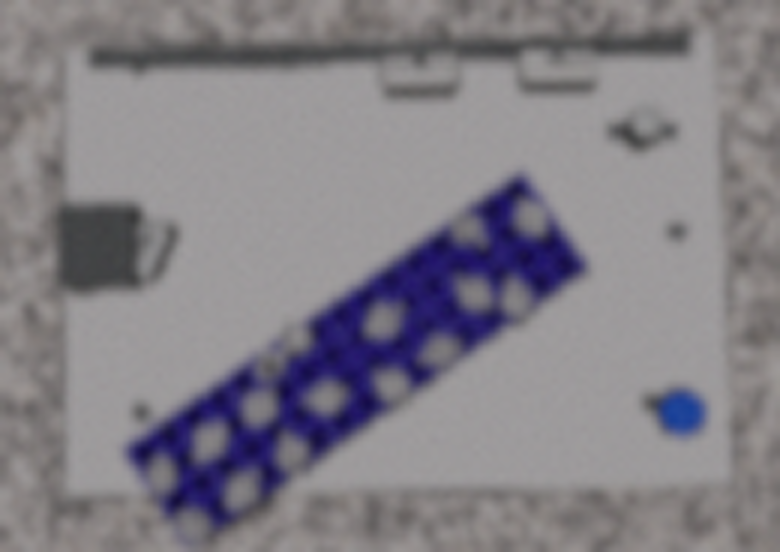

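The crop confirms the blue rack with 16 white caps. The plate corners are at crop (67,42), (712,35), (728,485) and (68,495), the post is near (645,125), the two stops near (420,75) and (557,68), the catch at (100–175,245), and the loose cap at (680,412). Next I'll fit the dock pose from the corners and check it.

```bash
cat >> h.py <<'E'
def rigid(A,B): # 2D B=R A+t
    a=A.mean(0);b=B.mean(0);H=(A-a).T@(B-b);th=np.arctan2(H[0,1]-H[1,0],H[0,0]+H[1,1])
    R=np.array([[np.cos(th),-np.sin(th)],[np.sin(th),np.cos(th)]]);return th,R,b-R@a
E
python3 - <<'E'
from h import *
im=cv2.imread("pics/top0.png")
K,R,t=cam("top"); print("campos",-R.T@t)
# smooth plate mask: low local contrast & grey level
g=cv2.GaussianBlur(im,(3,3),0).astype(float)
hsv=cv2.cvtColor(im,cv2.COLOR_BGR2HSV)
V=hsv[...,2].astype(int);S=hsv[...,1]
x=np.arange(230,262,8)
for c in(235,260,290): print("col",c,V[176:192,c], V[250:264,c],S[250:264,c])
for r in(188,225,250): print("row",r,V[r,200:214],S[r,200:214],"|",V[r,308:324],S[r,308:324])
px=np.array([[67,42],[712,35],[728,485],[68,495]])/6+[195,175]-.42
W=ray("top",px,.045)[:,:2]
D=np.array([[-.158,.056],[.158,.056],[.158,-.160],[-.158,-.160]])
th,Rd,td=rigid(D,W); print(np.linalg.norm(np.roll(W,-1,0)-W,axis=1),th,td,(W-(D@Rd.T+td)).round(4))
for nm,p,z in(("post",[645,122],.09),("catch housing ctr",[100,246],.078),("stop1 front top",[420,80],.077),("stop2",[557,77],.077),("cap",[681,412],.055)):
    w=ray("top",np.array(p)/6+[195,175]-.42,z)[0,:2]; print(nm,((w-td)@Rd).round(4))
bx=np.array([[216.06,249.66],[281.09,204.13],[291.8,219.44],[226.77,264.96]]);w=ray("top",bx,.078)[:,:2];print("rack",((w-td)@Rd).round(4))
E
```

```text
campos [0.45963716 0.00110083 1.05592341]
col 235 [120 118 120 128 131 117  98  79  72  89 122 149 158 158 156 157] [ 93 101 105 107 117 122 129 128 122 108  94  94 116 134] [195 187 160  91  35  10   6   6  13  26  41  19  11  11]
col 260 [144 138 129 126 130 123  98  91 114 132 143 147 142 114 103 125] [158 157 157 157 156 153 141 135 138 129 122 124 128 128] [ 5  5  6  3  5  3  5  8 13 10 10 12 12 10]
col 290 [124 131 124 115 107  96  87 112 133 137 146 145 120  99 122 148] [157 157 158 158 157 150 142 133 133 129 120 113 117 124] [ 5  5  5  6  5  5  9 10 13 14 17 11 11 12]
row 188 [138 148 148 139 131 130 147 157 156 158 157 156 158 156] [11  7  7  7 12  6  2  6  5  5  5  3  5  5] | [158 157 157 158 157 155 146 145 147 144 137 123 114 120 134 136] [ 3  5  3  5  3  7  5  9  9  7  9 10 11 11 13 11]
row 225 [129 140 140 135 129 131 147 152 151 151 152 156 157 155] [14 13 11 15 14 10  7  7  3  5  2  3  5  3] | [155 157 156 157 157 157 156 146 130 134 142 137 127 120 119 122] [ 3  5  5  3  5  3  3  5  6 10 11 11 12 13 13 13]
row 250 [126 131 129 124 120 122 146 156 157 154 156 156 158 157] [12 14 12 10 11  6  3  2  3  3  5  5  5  5] | [157 157 159 156 157 157 156 156 142 121 121 128 139 145 135 122] [ 5  5  5  5  3  3  7  5  5  6 11 16 13 14 13 10]
[0.30986592 0.21199074 0.30919838 0.21519569] -1.5728296467898486 [0.5489891  0.02097681] [[-0.0001 -0.0026]
 [-0.0023  0.0035]
 [ 0.0017  0.003 ]
 [ 0.0007 -0.0038]]
post [0.1169 0.0079]
catch housing ctr [-0.134  -0.0441]
stop1 front top [0.0147 0.0305]
stop2 [0.0782 0.0308]
cap [ 0.1331 -0.124 ]
rack [[-0.1207 -0.1374]
 [ 0.0596 -0.0155]
 [ 0.088  -0.058 ]
 [-0.0915 -0.1788]]
```

```bash
cat >> h.py <<'E'
TH=-1.5728; TD=np.array([.5490,.0210]); RD=np.array([[np.cos(TH),-np.sin(TH)],[np.sin(TH),np.cos(TH)]])
G=np.array([-.055,.0005]); Z=.071; SG=1
def rot(a): return np.array([[np.cos(a),-np.sin(a)],[np.sin(a),np.cos(a)]])
def tool(xy,th,z=Z):
    "TCP pose for rack centre xy (dock), yaw th"
    p=TD+RD@(np.asarray(xy)+rot(th)@G); v=SG*(RD@rot(th)@[0,1.]); y=np.r_[v,0]; zz=np.array([0,0,-1.])
    return np.r_[p,z],np.c_[np.cross(y,zz),y,zz]
def rack():
    "inverse: rack centre and yaw (dock) from TCP"
    s=robot.get_state(); v=RD.T@(SG*s['tool_rot'][:2,1]); th=np.arctan2(-v[0],v[1])
    return RD.T@(s['ee_pos'][:2]-TD)-rot(th)@G, th, s
def rep(m=""):
    c,th,s=rack(); d=np.r_[RD.T@s['force'][:2],s['force'][2]]
    print(m,"t%.1f"%s['time'],"c",(c*1000).round(1),"th%.3f"%th,"Fdock",d.round(1),"Mz%.2f"%s['moment'][2],"z%.4f op%.4f gf%.0f"%(s['ee_pos'][2],s['opening'],s['grasp_force']),flush=True)
E
python3 - <<'E'
import h; from h import *
c0=(-.0162,-.0974); th0=.594
for sg in(1,-1):
    h.SG=sg
    for a in((c0,th0,.2),(c0,th0,.071),((0,.0),0,.071),((0,0),0,.2)):
        q=robot.ik(*tool(*a)); print(sg,None if q is None else q.round(2))
    print(tool(c0,th0)[0], tool((0,0),0)[0])
E
```

```text
1 [-0.74  0.09  0.51  2.11 -0.06  0.95  0.39]
1 [-0.64  0.33  0.43  2.22 -0.23  0.63  0.55]
1 [-0.62  0.55  0.55  1.92 -0.4   0.78  0.15]
1 [-0.67  0.36  0.6   1.83 -0.24  1.02  0.02]
[0.42135654 0.08331469 0.071     ] [0.5496102  0.07599889 0.071     ]
-1 [-1.26  0.15  1.09  2.12 -0.17  0.95 -2.63]
-1 [-1.15  0.56  1.09  2.23 -0.74  0.77 -2.11]
-1 [ 0.6   0.78 -1.09  1.88  0.83  1.01  2.28]
-1 [ 0.62  0.54 -1.08  1.79  0.52  1.14  2.51]
[0.42135654 0.08331469 0.071     ] [0.5496102  0.07599889 0.071     ]
```

```bash
python3 - <<'E'
from h import *
c0=(-.0162,-.0974); th0=.594
robot.move_ptp(*tool(c0,th0,.19)); rep("above")
hit=robot.move_linear(tool(c0,th0)[0],velocity=.08,threshold=6); rep("down %s"%hit)
if not hit:
    robot.gripper_to(.03); rep("grip")
cv2.imwrite("pics/s1.png",cv2.resize(robot.grab_frame("scene")[120:312,120:376,::-1],None,fx=3,fy=3))
E
```

```text
above t2.1 c [-17.2 -97.2] th0.596 Fdock [ 0.  -0.1 -0.5] Mz-0.01 z0.1900 op0.0942 gf0
down False t3.8 c [-16.3 -97.2] th0.594 Fdock [ 0.7 -0.8  0.1] Mz-0.00 z0.0713 op0.0941 gf0
grip t4.4 c [-16.2 -97.3] th0.594 Fdock [-1.   0.3  0.1] Mz-0.10 z0.0710 op0.0561 gf30
```

View pics/s1.png

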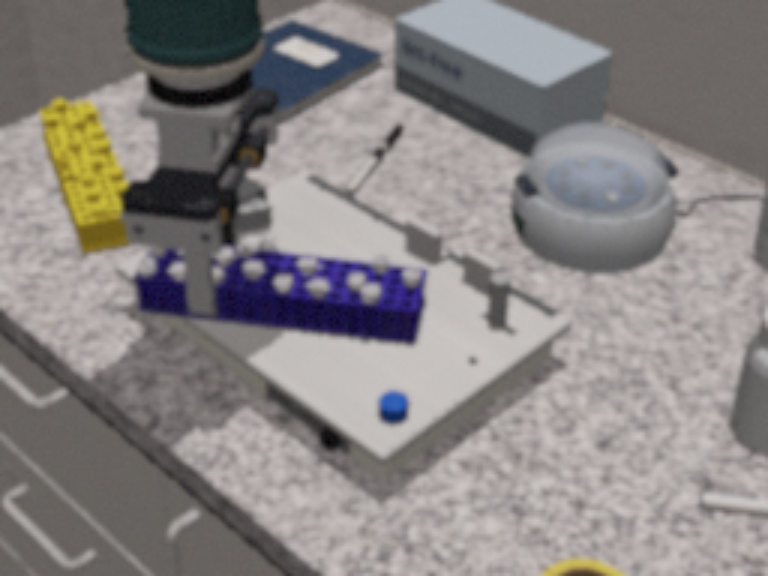

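The picture shows the rack pinched at crop (205,285), flat on the plate, with the post free at (498,295). Next I'll slide it to the post.

```bash
cat >> h.py <<'E'
def ctr(P,th,yl,press=0):
    return np.asarray(P)-rot(th)@[.1205-press,yl]
E
python3 - <<'E'
from h import *
P=(.120,.008); th=.594
robot.move_linear(tool(ctr(P,th,.012,-.014),th)[0],velocity=.06,threshold=10); rep("pre")
hit=robot.move_linear(tool(ctr(P,th,.012,.012),th)[0],velocity=.012,threshold=3); rep("contact %s"%hit)
robot.pause(.3); rep("hold")
c,t,_=rack(); print("P est x,y if yl .012:", np.array(c)+rot(t)@[.1205,.012])
E
```

```text
pre t5.3 c [ 15.6 -77.1] th0.593 Fdock [2.3 0.2 1.6] Mz-0.05 z0.0710 op0.0561 gf30
contact True t5.6 c [ 15.3 -77.2] th0.594 Fdock [-0.5 -1.   5.2] Mz-0.01 z0.0710 op0.0560 gf30
hold t5.9 c [ 15.3 -77.1] th0.594 Fdock [-0.2 -0.5  6.4] Mz-0.09 z0.0710 op0.0563 gf30
P est x,y if yl .012: [0.10847773 0.00025089]
```

```bash
cat >> h.py <<'E'
def F(n=3):
    f=[]
    for _ in range(n): f.append(robot.get_state()['force']); robot.pause(.02)
    f=np.mean(f,0); return np.r_[RD.T@f[:2],f[2]]
E
sed -i 's/Z=.071;/Z=.0714;/' h.py
python3 - <<'E'
from h import *
P=np.array((.120,.008)); th=.594; u=rot(th)[:,0]
for k in range(28):
    pr=-.013+.001*k
    robot.move_linear(tool(ctr(P,th,.012,pr),th)[0],velocity=.03); robot.pause(.05)
    f=F(); print("%.3f"%pr,f.round(1),"Fu %.1f"%(f[:2]@u))
    if f[:2]@u<-4: break
robot.pause(.25); rep("hold")
E
```

```text
-0.013 [-0.3 -0.5 -1.5] Fu -0.5
-0.012 [-0.1 -0.1 -2.1] Fu -0.1
-0.011 [-0.3 -0.1 -2.3] Fu -0.3
-0.010 [-0.2  0.  -2.4] Fu -0.1
-0.009 [ 0.1  0.2 -2. ] Fu 0.2
-0.008 [ 0.2  0.  -1.8] Fu 0.2
-0.007 [-0.2  0.1 -1.9] Fu -0.2
-0.006 [ 0.5 -0.2 -1.8] Fu 0.3
-0.005 [ 0.2  0.  -1.7] Fu 0.2
-0.004 [ 0.6  0.1 -2.3] Fu 0.6
-0.003 [-0.2 -0.2 -1.8] Fu -0.3
-0.002 [ 0.   0.  -1.5] Fu 0.0
-0.001 [-4.8 -3.  -1. ] Fu -5.7
hold t10.7 c [ 25.7 -70.3] th0.594 Fdock [-4.4 -2.5 -1.5] Mz0.10 z0.0713 op0.0559 gf30
```

Contact is at about 5.7 N with the rack still askew, so step 1 is held and the post is at x of about 118.5. Now I'll swing it with light force regulation.

```bash
cat >> h.py <<'E'
def swing(P,ths,yl,pr,target=-3.,fmax=14):
    for th in ths:
        p,o=tool(ctr(P,th,yl,pr),th); robot.move_linear(p,velocity=.03,frame=o)
        f=F(2); fu=f[:2]@rot(th)[:,0]; fv=f[:2]@rot(th)[:,1]
        print("th%.3f pr%.2fmm Fu%.1f Fv%.1f Fz%.1f Mz%.2f"%(th,pr*1e3,fu,fv,f[2],robot.get_state()['moment'][2]),flush=True)
        if np.hypot(fu,fv)>fmax: print("STOP"); break
        pr+=np.clip((fu-target)*.0001,-.0006,.0006)
    return th,pr
E
python3 - <<'E'
from h import *
print(swing((.1185,.008),np.arange(.57,.15,-.03),.012,.0003)); rep()
E
```

```text
th0.570 pr0.30mm Fu-5.8 Fv-2.4 Fz-0.9 Mz-0.27
th0.540 pr0.02mm Fu-5.2 Fv-2.3 Fz-0.8 Mz-0.25
th0.510 pr-0.20mm Fu-5.2 Fv-1.8 Fz-2.1 Mz-0.13
th0.480 pr-0.42mm Fu-5.0 Fv-1.1 Fz-2.1 Mz-0.12
th0.450 pr-0.61mm Fu-3.5 Fv-0.4 Fz-2.1 Mz0.02
th0.420 pr-0.67mm Fu-4.3 Fv-0.4 Fz-2.1 Mz-0.05
th0.390 pr-0.80mm Fu-2.6 Fv-0.1 Fz-1.5 Mz-0.01
th0.360 pr-0.76mm Fu-4.3 Fv0.3 Fz-1.6 Mz0.02
th0.330 pr-0.88mm Fu-3.5 Fv-0.1 Fz-1.9 Mz-0.00
th0.300 pr-0.93mm Fu-3.3 Fv-1.7 Fz-2.3 Mz-0.21
th0.270 pr-0.97mm Fu-3.0 Fv-3.0 Fz-3.6 Mz-0.09
th0.240 pr-0.97mm Fu-3.5 Fv-2.8 Fz-2.9 Mz-0.41
th0.210 pr-1.02mm Fu-4.6 Fv-1.8 Fz-3.5 Mz-0.82
th0.180 pr-1.17mm Fu-4.4 Fv-2.7 Fz-3.9 Mz-0.73
(np.float64(0.1799999999999996), np.float64(-0.0013155705225260615))
 t15.7 c [  1.  -25.7] th0.180 Fdock [-2.6 -4.1 -3.7] Mz-0.73 z0.0714 op0.0560 gf30
```

```bash
python3 - <<'E'
from h import *
print(swing((.1185,.008),np.arange(.16,.015,-.02),.012,-.0013,target=-3.5,fmax=11)); rep()
E
```

```text
th0.160 pr-1.30mm Fu-2.5 Fv-4.0 Fz-3.9 Mz-0.66
th0.140 pr-1.20mm Fu-3.9 Fv-4.0 Fz-3.8 Mz-0.66
th0.120 pr-1.24mm Fu-3.1 Fv-3.2 Fz-3.9 Mz-0.60
th0.100 pr-1.20mm Fu-3.7 Fv-4.1 Fz-2.1 Mz-0.63
th0.080 pr-1.22mm Fu-3.4 Fv-4.6 Fz-3.2 Mz-0.60
th0.060 pr-1.21mm Fu-3.9 Fv-4.7 Fz-3.2 Mz-0.68
th0.040 pr-1.25mm Fu-3.8 Fv-5.3 Fz-2.7 Mz-0.55
th0.020 pr-1.28mm Fu-3.5 Fv-5.7 Fz-2.4 Mz-0.69
(np.float64(0.020000000000000073), np.float64(-0.0012790045653445251))
 t18.1 c [-3.2 -6.8] th0.020 Fdock [-3.7 -5.5 -2.8] Mz-0.69 z0.0713 op0.0558 gf30
```

```bash
python3 - <<'E'
from h import *
P=(.1185,.008); pr=-.0013; th=.0
for yl in np.arange(.0125,.0015,-.0007):
    p,o=tool(ctr(P,th,yl,pr),th); robot.move_linear(p,velocity=.02,frame=o); robot.pause(.05); f=F()
    print("yl%.1f"%(yl*1e3),f.round(1),"Mz%.2f"%robot.get_state()['moment'][2],flush=True)
    if f[1]<-10 or np.hypot(*f[:2])>12: break
rep()
cv2.imwrite("pics/s2.png",cv2.resize(robot.grab_frame("scene")[150:290,150:340,::-1],None,fx=4,fy=4,interpolation=cv2.INTER_CUBIC))
E
```

```text
yl12.5 [-2.5 -5.5 -2.8] Mz-0.44
yl11.8 [-3.5 -7.8 -0.5] Mz-0.46
yl11.1 [-3.8 -9.8  0.5] Mz-0.64
yl10.4 [-3.5 -1.9 -2.1] Mz-0.25
yl9.7 [-4.2 -2.5 -2.4] Mz-0.33
yl9.0 [-4.5 -2.2 -2.3] Mz-0.36
yl8.3 [-4.8 -2.6 -2.3] Mz-0.37
yl7.6 [-4.8 -3.7 -1.9] Mz-0.48
yl6.9 [-5.1 -7.8  0.7] Mz-0.51
yl6.2 [ -5.7 -12.4   5.1] Mz-0.53
 t21.7 c [-3.6  0.5] th0.000 Fdock [ -5.3 -13.    3.8] Mz-0.53 z0.0711 op0.0560 gf30
```

View pics/s2.png

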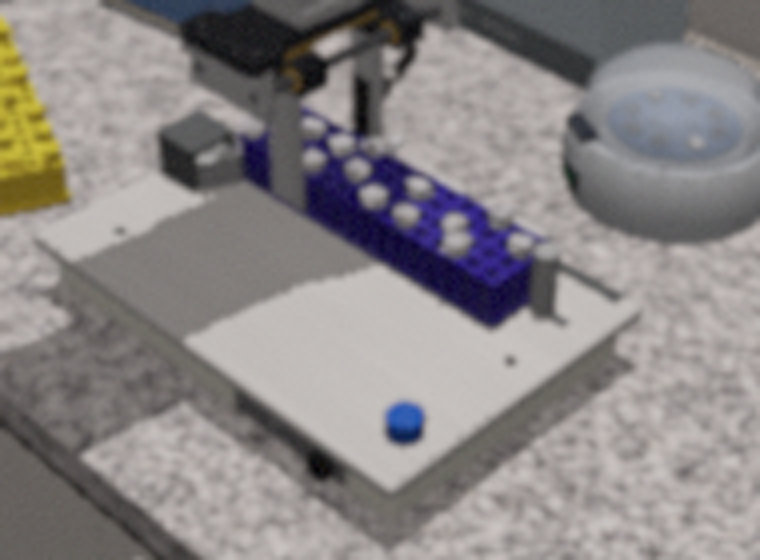

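The rack is along the stops with its end on the post at (543,280) in the crop. The force dropped about 3 mm before stop contact, which matches the catch snapping out. I'll relax the push, release and look.

```bash
python3 - <<'E'
from h import *
P=(.1185,.008)
p,o=tool(ctr(P,0,.0075,-.0015),0); robot.move_linear(p,velocity=.02,frame=o); robot.pause(.1); rep("relaxed")
robot.gripper_to(.068); rep("open")
q=p.copy(); q[2]=.20; robot.move_linear(q,velocity=.1,threshold=8); rep("up")
q2=robot.get_state()['ee_pos']; robot.move_linear([.42,.25,.25],velocity=.2); rep("away")
a=robot.grab_frame("top")[:,:,::-1]; b=robot.grab_frame("scene")[:,:,::-1]
cv2.imwrite("pics/top2.png",a); cv2.imwrite("pics/sc2.png",b)
c=cv2.resize(a[175:265,195:325],None,fx=6,fy=6,interpolation=cv2.INTER_CUBIC); cv2.imwrite("pics/crop2.png",c)
cv2.imwrite("pics/crop3.png",cv2.resize(b[160:280,150:310],None,fx=5,fy=5,interpolation=cv2.INTER_CUBIC))
hsv=cv2.cvtColor(a,cv2.COLOR_BGR2HSV)
m=((hsv[...,0]>105)&(hsv[...,0]<140)&(hsv[...,1]>110)).astype(np.uint8); m[:180]=0;m[235:]=0;m[:,:200]=0;m[:,325:]=0
m=cv2.morphologyEx(m,cv2.MORPH_CLOSE,np.ones((5,5)))
cs=max(cv2.findContours(m,0,2)[0],key=cv2.contourArea); r=cv2.minAreaRect(cs); w=ray("top",cv2.boxPoints(r),.078)[:,:2]; print(r,((w-TD)@RD*1000).round(1))
# front edge line (lowest mask row per column)
cols=np.arange(cs[:,0,0].min()+4,cs[:,0,0].max()-3); lo=np.array([np.argwhere(m[:,k]).max() for k in cols])
e=ray("top",np.c_[cols,lo],.078)[:,:2]; e=(e-TD)@RD; k=np.polyfit(e[:,0],e[:,1],1); print("front edge slope,y0",k)
E
```

```text
relaxed t22.1 c [-3.5  0.3] th0.000 Fdock [-4.3 -5.   0.2] Mz-0.31 z0.0714 op0.0558 gf30
open t22.5 c [-3.3  0.7] th-0.000 Fdock [ 0.4 -0.1 -0.1] Mz-0.02 z0.0715 op0.0678 gf0
up t23.9 c [-3.4  0.2] th-0.000 Fdock [-0.4  0.6  0.3] Mz0.03 z0.1994 op0.0677 gf0
away t25.2 c [-172.9 -129.6] th-0.001 Fdock [-0.1 -0.3 -0.1] Mz-0.05 z0.2498 op0.0678 gf0
((258.9666748046875, 199.500732421875), (18.639842987060547, 78.06961822509766), 88.72696685791016) [[-110.3   23.8]
 [ 106.7   24.9]
 [ 106.4  -26.8]
 [-109.3  -28.2]]
front edge slope,y0 [-0.00123386 -0.02062257]
```

View pics/crop2.png

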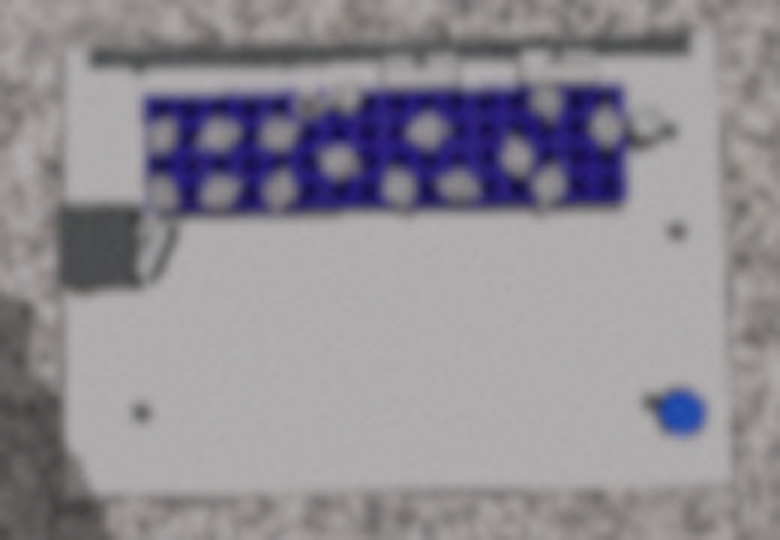

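View pics/crop3.png

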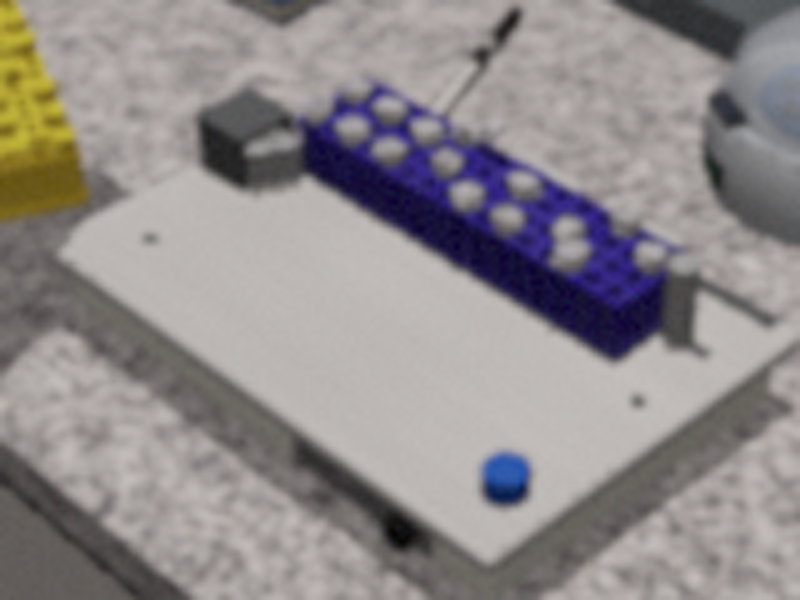

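The top crop shows the rack flush under both stops and its end on the post at (640,125). The catch tip is at (178,225), about where it started at (175,225), so it's fully out and in front of the rack. The cap hasn't moved. The yaw error is about 0.005 rad, so I'm handing it in.

```bash
python3 -c "
from rig import robot
print(robot.sign_off())"
```

```text
the job is handed in; nothing more can be done
None
```

I docked the rack and handed the job in: it lies flush along both stops with its end on the post, and the final pictures show the catch sprung out in front of it (no verdict was returned).

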